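Jack up the front of the bench engraver and hold it

TASK

Push the engraver's stop plunger (black mushroom head on the small grey box) fully down until it latches; then set the ratchet jack flat on the bench with its saddle centred under the round pad of the jacking lug at the middle of the engraver's front, and only then pump its handle in full strokes until both front feet are between one and two centimetres off the bench. Finish while holding the jack handle fully down, with the weight on the jack alone, so that a colleague can change the feet; leave the other things on the bench where they are.

Things in the scene. Friction and masses are not known exactly. Their poses are not given: they have to be found in the camera images.
- stop_plunger (a joint): travel of the stop plunger, m: 0 up, 0.008 fully down. Spring plunger: the push rises to about 7 N near the bottom; a catch inside holds it from about 6.8 mm, so it must go down to its stop, and it then stays down at about 6.6 mm when let go (short of that it springs back up)
- stop_top (a point): centre of the top of the plunger's black mushroom head, 42 mm across, on a grey box 80 x 80 mm and 56 mm high with a steel collar; the head's top is 90 mm above the bench when up, 82 mm when down; it moves straight down. The box is fixed to the bench
- jack: Loose ratchet jack, 0.94 kg. Origin under its base plate (x -89 to 106, y +-45, z 0 to 8 mm); x points to the saddle end, z up. Grip it from above by its aluminium side plates: x -30 to 30, z 8 to 62 mm, 44 mm wide over both (y +-22). Rack guide x 56 to 102, y +-22, 60 mm high. Handle pivot at x 10, z 50 mm between the side plates; the handle slopes up towards -x
- jack_rack (a joint): rise of the rack and saddle, m: 0 fully down, 0.036 at the top. A ratchet with teeth every 8 mm holds what is gained; there is no lowering
- saddle (a point): centre of the top face of the jack's round steel saddle, 36 mm across; x = 80 mm in the jack's frame, 86 mm above the bench with the rack down
- jack_handle (a joint): pump handle, rad: 0 at its upper stop (0.55 above level), 0.50 at its lower stop (0.05 above level). Springs back up unless held. About 10 to 13 N on the grip under load. A full stroke lifts the saddle 10 to 11 mm while held down; one 8 mm tooth, caught beyond about 0.45, remains when the handle comes up. It must come fully up to take the next tooth
- handle_grip (a point): point on the top face of the handle's black rubber grip, 175 mm from the pivot along the handle and 11 mm above its centre line; the grip is 100 mm long (120 to 220 mm from the pivot), 30 mm wide, 22 mm thick. About 151 mm above the bench with the handle up, 70 mm with it fully down
- engraver: bench engraver (aluminium frame 300 mm deep, 340 mm wide, 102 mm high, black portal with spindle to 240 mm), 8 kg, its front faces the robot. Origin on the bench straight below the lift pad at its front; x points from its front to its rear, y to its left, z up. It tilts about its rear feet when its front is raised and cannot slide
- lift_pad (a point): centre of the underside of the round dark pad (32 mm across) under the jacking lug: a flat steel tongue 50 mm wide standing out 58 mm from the middle of the engraver's front rail, a round boss on top above the pad. Underside of the pad 94 mm, top of the tongue 110 mm above the bench (boss 114); tongue ends 18 mm in front of the pad's centre, rail 40 mm behind it. Axes as the engraver
- front_foot_left (a point): underside of the engraver's front left levelling foot: 0 above the bench at the start
- front_foot_right (a point): underside of its front right levelling foot: 0 above the bench at the start
- rubber_foot_a: spare levelling foot standing on the bench: rubber disc 38 mm across, 12 mm high, with a 10 mm steel stud, 36 mm high in all; origin at the centre of its underside. Bystander
- rubber_foot_b: second spare levelling foot, same as the first. Bystander
- printed_shell: white printed half-tube shell on a thin plate, 100 x 74 x 33 mm; origin at the centre of its underside. Bystander
- flush_cutters: small flush cutters with red handles lying flat, 150 x 60 x 17 mm; origin under their pivot. Bystander
- scraper: scraper lying flat, about 220 mm long; origin near its middle. Bystander
- screw_jar: closed clear jar, 60 mm across, 75 mm high; origin at the centre of its underside. Bystander
- flat_file: flat file with a black handle, 250 x 20 x 20 mm, lying flat. Bystander
- shears: large black-handled shears lying flat, 280 x 80 x 20 mm. Bystander
Mind the look-alikes: they are no part of the job. What is shaped like the part that bears stop_plunger but green or yellow is not meant.

How it is judged:
On the way, in this order (a step that is already met when the one before it is completed fails the run):
1. the stop plunger is latched down (value of joint stop_plunger above 0.0055 m), for 0.2 s.
2. the jack stands flat on the bench, not yet pumped, saddle centred under the lug's pad (within 11 mm) (horizontal distance between saddle and lift_pad below 0.011 m and angle between jack's own z axis and vertical below 0.06 rad and height (world z) of jack below 0.004 m and value of joint jack_rack below 0.002 m), for 0.2 s.
3. pumped up: both front feet at least 10 mm off the bench, carried by the jack (height (world z) of each of front_foot_left, front_foot_right above 0.01 m and contact force between jack and engraver above 15 N and contact force between each of the arm, the fingers and engraver below 1 N), for 0.2 s.
At the end, for the whole second after the job is handed in: Plunger latched beyond 5.5 of 8 mm; jack flat, saddle within 12 mm of the pad centre; front feet 10 to 21 mm up, engraver at rest, over 15 N on the jack, robot off the engraver; handle held by the fingers beyond 0.44 of 0.50 rad (all of step 3 and value of joint stop_plunger above 0.0055 m and horizontal distance between saddle and lift_pad below 0.012 m and angle between jack's own z axis and vertical below 0.06 rad and height (world z) of jack below 0.004 m and height (world z) of each of front_foot_left, front_foot_right below 0.021 m and value of joint jack_handle above 0.44 rad and contact force between the fingers and jack above 1.5 N and angular speed of engraver below 0.05 rad/s); the arm keeps its last pose, push and grip.
It fails at once if one of the other things on the bench moved by more than 40 mm (distance of any of rubber_foot_a, rubber_foot_b, printed_shell, flush_cutters, scraper, screw_jar, flat_file, shears from where it was at the start of the episode above 0.04 m).
It also fails if it takes over 72 s, if anything falls off the work surface, if the arm or the gripper's body presses on something with over 40 N, if the wrist force passes 120 N, or if a joint passes its speed limit or range.

ROBOT

A 7-joint arm with a two-finger parallel gripper is mounted at the origin on the work surface. World frame = base frame: x ahead of the robot, y to its left, z up, the work surface at z = 0. Lengths are in m, angles in rad, forces in N, time in s.
With the tool pointing down it reaches from about 0.425 to 0.925 m from the base axis. Payload 6.8 kg.
Tool frame: the origin (TCP) lies midway between the tips of the shut fingers; the grasp point (between the pads) lies 19 mm behind it; z points along the fingers, y is the line along which they close (so a half turn about z gives the same grasp; the last joint's range is limited). The gripper opens to 88 mm and grips with 3 to 60 N. Pads are 20 mm wide; open, the fingers measure 115 mm over their backs; the gripper's body (75 mm by 178 mm) begins 61 mm behind the grasp point.
Start: joints at [1.173, 0.477, 0.022, 1.555, -0.011, 1.109, -0.083], TCP at [0.193, -0.647, 0.223] pointing down, gripper open.
Joint ranges: [-2.96, 2.96], [-0.34, 2.1], [-1.41, 1.46], [0.24, 2.44], [-1.37, 4.51], [0.17, 1.92], [-2.96, 2.96]. Speed limits (rad/s): [2.39, 2.39, 3.14, 3.14, 3.14, 3.14, 3.14].

INTERFACE

Orientations are given as a unit quaternion [x, y, z, w].
In Python, from station import manip gives the robot as it stands. The module is installed in compiled form; this text tells all that it offers.
- The arm moves only by the tool send_rows, never from a script. Its argument "rows" is a list of rows, each an object of numbers: "dx", "dy", "dz": the shift along the world's x, y, z in units of 30 mm (1.0 is 30 mm); "rx", "ry", "rz": the turn, a rotation vector about the world's x, y, z in units of 6 degrees (1.0 is 6 degrees); "gripper": the closure, from -1 (fully open) to 1 (shut). In form: [{"dx": .., "dy": .., "dz": .., "rx": .., "ry": .., "rz": .., "gripper": ..}, ...]. A call has 1 to 5 rows; each row shifts and turns the commanded pose from where the row before left it; what a row does not reach is not made up. A row lasts 1/10 s, in which the tool goes at most 50 mm and 8.59 degrees, less where a joint would pass 70% of its speed; a pose out of reach is approached as far as the arm can. A call is refused whole if a number of a shift passes 1 or a number of a turn 1, either way. A call with a gripper value outside its range is refused whole. The fingers move at their own pace and stop on an object; the grip force is fixed at half the most. Time passes only in rows, so rows that do not move let the fingers close. It gives the time, the measured TCP pose, the force, the opening and the grip force at its end, in the units of the state.
- manip.get_state(): the state, without advancing time (a new reading comes with each control period).
- manip.grab_frame(name): name is "side" or "top" or "wrist"; returns a dict with "pixels" (384x512x3 uint8, blue, green, red), "intrinsics" (3x3 intrinsics, pixels), "T" (4x4, takes a point from camera to world coordinates); the wrist camera has in their place "T_tool_cam" (4x4, takes a point from camera to tool coordinates, whose origin is the TCP and whose axes are the flange's). Camera axes: x right, y down, z forward; pixel columns grow to the right and rows downward; lengths in m; the calibration is good to about 2 mm. A picture is of the moment at which its call begins: read the wrist's pose just before it. There is no depth.
- manip.finish_job(): hands the job in; it is judged then, once.
Trained networks look in the newest picture that a camera, given by its name, has taken for a name from the list of things; names that differ only in an ending like _2 or _b are one class to them, and where a whole thing is asked for, a point or a joint stands for the part that bears it (a point fixed in the world has none). Each returns a list of dicts, best first, with "conf" (0 to 1); they miss things now and then, are a little off and sometimes report something else, mostly with a low value. They report only what shows in the picture. A call takes as long as a camera call. They do not tell look-alikes from the thing itself.
- manip.spot_in(camera, name): "point" ([column, row] in pixels, amid what is visible of it).
The state is a dict: "time_s": time; "joint_pos": joint angles; "qd": joint speeds; "joint_torque": joint torques, N m; "tcp_pos": TCP position; "eef_rot": TCP orientation; "force": force on the tool from outside, world axes, zero at the start; "wrist_torque": the same for the moment, N m; "finger_gap": finger opening in m; "grasp_force": force on a finger pad.
Only numpy, scipy, OpenCV 4.12 (cv2) and the standard library are available. Lean on these libraries where they do the work, as an engineer would, in place of code of your own. Each camera call takes 0.05 s, during which the arm holds its last target. There are 200 camera calls.

## Working session

There is one attempt and no reset: what is moved stays moved. The work goes in short steps, Python scripts to look and compute and a tool call to move; the robot and the scene stay as the last step left them, time stands still between calls to the robot, and variables do not carry over. Pictures are saved under pics/ and viewed, at most 10 in all, crops included, and the job is handed in when it is done.

Besides the shell and the picture viewer there is one more tool, called after "Emit:" in YAML: its name, and indented under it one key for each argument. send_rows: Moves the arm, as the interface text tells. Its arguments: {"type":"object","properties":{"rows":{"type":"array"}},"required":["rows"]}

```bash
mkdir -p pics
cat > h.py <<'E'
import numpy as np, cv2
from station import manip
from scipy.spatial.transform import Rotation as R
def grab(n):
    s=manip.get_state(); f=manip.grab_frame(n)
    if 'T' in f: T=np.array(f['T'])
    else:
        W=np.eye(4); W[:3,:3]=R.from_quat(s['eef_rot']).as_matrix(); W[:3,3]=s['tcp_pos']; T=W@np.array(f['T_tool_cam'])
    return np.array(f['pixels']),np.array(f['intrinsics']),T
def onz(K,T,p,z):
    d=T[:3,:3]@np.linalg.solve(K,[p[0],p[1],1.]); o=T[:3,3]; return o+d*(z-o[2])/d[2]
def proj(K,T,P):
    c=np.linalg.inv(T)@np.append(P,1); q=K@c[:3]; return q[:2]/q[2]
def ray(K,T,p):
    d=T[:3,:3]@np.linalg.solve(K,[p[0],p[1],1.]); return T[:3,3],d/np.linalg.norm(d)
def tri(rs):
    A=0;b=0
    for o,d in rs:
        M=np.eye(3)-np.outer(d,d);A=A+M;b=b+M@o
    return np.linalg.solve(A,b)
E
python3 - <<'E'
from h import *
s=manip.get_state(); print(s['tcp_pos'],s['eef_rot'],s['time_s'])
ims=[]
for c in ['top','side']:
    im,K,T=grab(c); np.savez(c+'.npz',im=im,K=K,T=T)
    print(c,T.round(3).tolist(),K.round(1).tolist())
    cv2.imwrite(f'pics/{c}0.png',cv2.resize(im,(800,600),interpolation=cv2.INTER_CUBIC))
    for n in ['stop_top','stop_plunger','jack','saddle','handle_grip','engraver','lift_pad','rubber_foot_a','printed_shell','flush_cutters','scraper','screw_jar','flat_file','shears']:
        for r in manip.spot_in(c,n)[:3]: print(c,n,np.round(r['point'],1),round(r['conf'],2))
E
```

```text
[ 0.19270428 -0.64630499  0.22172427] [ 9.89518735e-01  1.44401941e-01 -2.09638285e-04 -8.41595053e-04] 0.0
top [[0.02, -0.996, 0.086, 0.376], [-1.0, -0.021, -0.01, -0.021], [0.012, -0.086, -0.996, 1.512], [0.0, 0.0, 0.0, 1.0]] [[452.6, 0.0, 260.5], [0.0, 452.6, 201.3], [0.0, 0.0, 1.0]]
top stop_top [141.4 284.6] 0.68
top stop_top [ 78.6 253.1] 0.63
top stop_plunger [119.  187.1] 0.7
top stop_plunger [143.8 281.4] 0.65
top stop_plunger [128.8 235.2] 0.53
top jack [357.7 192.7] 0.7
top jack [353.5 135.3] 0.43
top saddle [419.1 212.6] 0.6
top handle_grip [247.3  87.1] 0.68
top handle_grip [376.6 217.4] 0.55
top engraver [244.4  86.7] 0.86
top lift_pad [248.6  86.8] 0.63
top lift_pad [352.2 134.7] 0.62
top rubber_foot_a [307.1 172.2] 0.46
top printed_shell [315.6 227.7] 0.65
top flush_cutters [180.6 233.4] 0.82
top scraper [355.  135.2] 0.93
top scraper [356.9 194.9] 0.16
top screw_jar [128.7 134.9] 0.64
top flat_file [ 86.5 181.8] 0.75
top shears [421.4 211.6] 0.65
side [[-0.679, -0.4, 0.615, -0.44], [-0.734, 0.348, -0.584, 0.9], [0.02, -0.848, -0.53, 0.954], [0.0, 0.0, 0.0, 1.0]] [[453.4, 0.0, 257.6], [0.0, 453.4, 186.1], [0.0, 0.0, 1.0]]
side stop_top [152.1 307.1] 0.74
side stop_top [235.6 288.1] 0.68
side stop_top [151.5 247.6] 0.42
side stop_plunger [314.9 208.9] 0.74
side stop_plunger [236.2 286.7] 0.66
side stop_plunger [184.6 269.7] 0.63
side jack [315.6 169.5] 0.66
side saddle [297.1 156.8] 0.62
side handle_grip [341.3 160.8] 0.77
side handle_grip [191.8 159.6] 0.66
side engraver [187.8 155.4] 0.89
side lift_pad [187.3 153.4] 0.62
side rubber_foot_a [270.5 189.7] 0.44
side printed_shell [314.9 207.3] 0.66
side flush_cutters [187.2 156.9] 0.29
side scraper [276.8 162.6] 0.7
side screw_jar [127.8 225.9] 0.68
side flat_file [108.1 285.4] 0.59
side shears [364.6 171.2] 0.79
```

View pics/top0.png

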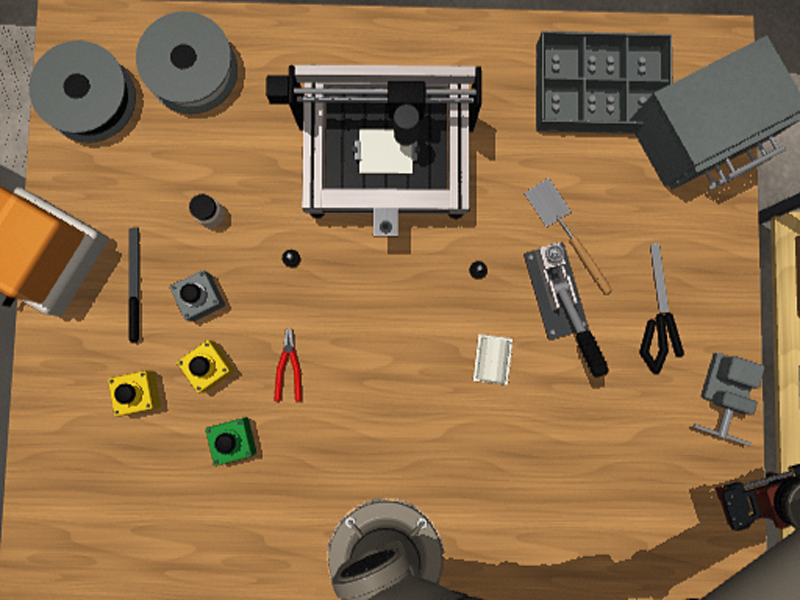

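View pics/side0.png

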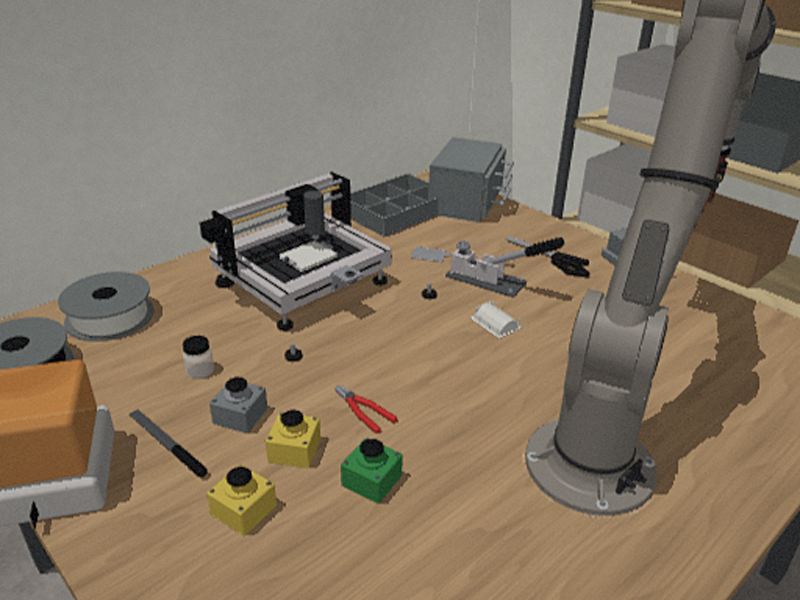

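The top view shows four mushroom boxes: grey at (193,293), yellow at (200,366) and (127,393), green at (224,442). The grey one fits the description. The jack's saddle is at (554,253), its grip runs from about (583,335) to (597,368), and the lug boss is at (385,227).

Run:
```python
from h import *
t=np.load('top.npz');s=np.load('side.npz')
im=t['im']
def crop(im,c,r,w,h,k): return cv2.resize(im[r:r+h,c:c+w],None,fx=k,fy=k,interpolation=cv2.INTER_CUBIC)
# top crops: grey box, lug, jack ; side crops
a=crop(im,100,165,50,50,5);b=crop(im,225,120,50,50,5);c=crop(im,330,150,60,60,5)
d=crop(s['im'],130,235,50,50,5);e=crop(s['im'],200,160,50,50,5);f=crop(s['im'],280,145,60,60,5)
c=cv2.resize(c,(250,250));f=cv2.resize(f,(250,250))
cv2.imwrite('pics/crops.png',np.vstack([np.hstack([a,b,c]),np.hstack([d,e,f])]))
k=1.5625
for n,p,z in [('stop',(191,293),.09),('boss',(385,227),.114),('saddle',(554,253),.086),('gripend',(597,366),.16),('foot1',(291,258),.03),('foot2',(478,269),.03),('shell',(492,360),.03),('cutters',(288,365),.01),('scraper',(570,235),.01),('jar',(203,207),.075),('shears',(660,310),.01),('file',(134,285),.01)]:
    print(n,onz(t['K'],t['T'],np.array(p)/k,z).round(4))
for n,p,z in [('stop',(236,384),.09),('boss',(346,272),.114),('saddle',(463,246),.086)]:
    print('side',n,onz(s['K'],s['T'],np.array(p)/k,z).round(4))
```

```text
stop [0.5331 0.4013 0.09  ]
boss [0.6718 0.0128 0.114 ]
saddle [ 0.6316 -0.3332  0.086 ]
gripend [ 0.4015 -0.3999  0.16  ]
foot1 [0.6187 0.2119 0.03  ]
foot2 [ 0.6038 -0.1841  0.03  ]
shell [ 0.412  -0.2157  0.03  ]
cutters [0.3932 0.2136 0.01  ]
scraper [ 0.6854 -0.3844  0.01  ]
jar [0.7134 0.3894 0.075 ]
shears [ 0.5268 -0.5777  0.01  ]
file [0.5565 0.5468 0.01  ]
side stop [0.5262 0.4112 0.09  ]
side boss [0.6827 0.0178 0.114 ]
side saddle [ 0.6258 -0.3227  0.086 ]
```

View pics/crops.png

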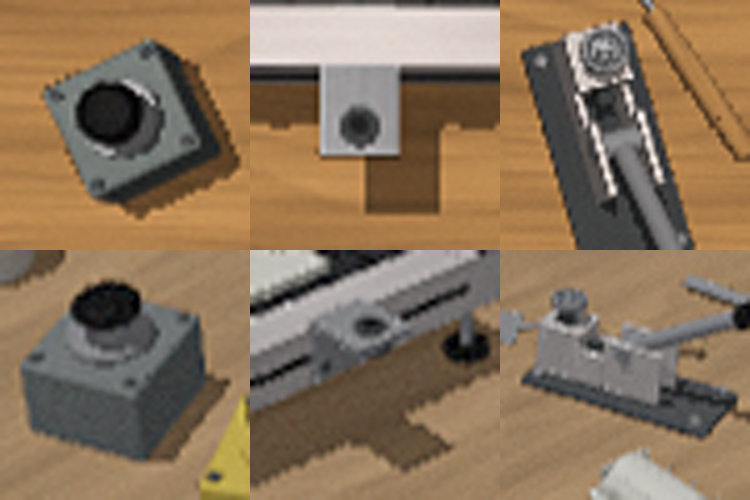

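The crops confirm it: the grey box has a black mushroom and steel collar, the lug boss shows from above at about (247,145), and the jack's saddle is at about (355,161) with its handle sloping back. I'll fly over the jack on the way and take a wrist view.

Emit:
send_rows:
  rows:
    - {"dz": 1,"dx": 0.3,"gripper": -1}
    - {"dz": 1,"dx": 1,"dy": 0.5}
    - {"dx": 1,"dy": 1}
    - {"dx": 1,"dy": 1}
    - {"dx": 1,"dy": 1}

```text
validation failed for argument at $.ro...
```

Emit:
send_rows:
  rows:
    - {"dx": 1,"dy": 1}
    - {"dx": 1,"dy": 1}
    - {"dx": 1,"dy": 1}
    - {"dx": 1,"dy": 1}
    - {"dx": 1,"dy": 0.5}

```text
validation failed for argument at $.ro...
```

Run:
```python
from h import *
s=manip.get_state(); print(s['tcp_pos'],s['eef_rot'],s['time_s'])
t=np.load('top.npz');d=np.load('side.npz')
for n,a,b in [('stop',(122,187),(151,246)),('boss',(246.6,145.2),(224,175)),('saddle',(355,161.5),(296.8,157))]:
    r=[ray(t['K'],t['T'],a),ray(d['K'],d['T'],b)]; print(n,tri(r).round(4))
im,K,T=grab('wrist'); np.savez('w1.npz',im=im,K=K,T=T); cv2.imwrite('pics/w1.png',im)
print(T.round(3).tolist())
print([onz(K,T,p,0).round(3).tolist() for p in [(0,0),(511,0),(0,383),(511,383)]])
for n in ['jack','saddle','handle_grip']: print(n,manip.spot_in('wrist',n)[:2])
```

```text
[ 0.19291358 -0.6468763   0.22268093] [9.89522617e-01 1.44377935e-01 1.63739163e-05 3.74197618e-05] 1.5
stop [0.5363 0.4057 0.0797]
boss [0.673  0.0128 0.1123]
saddle [ 0.6343 -0.3357  0.0799]
[[0.285, -0.93, -0.232, 0.256], [-0.959, -0.277, -0.069, -0.629], [-0.0, 0.242, -0.97, 0.384], [0.0, 0.0, 0.0, 1.0]]
[[0.313, -0.277, 0.0], [0.496, -0.895, 0.0], [-0.308, -0.315, 0.0], [-0.044, -1.203, 0.0]]
jack []
saddle []
handle_grip []
```

View pics/w1.png

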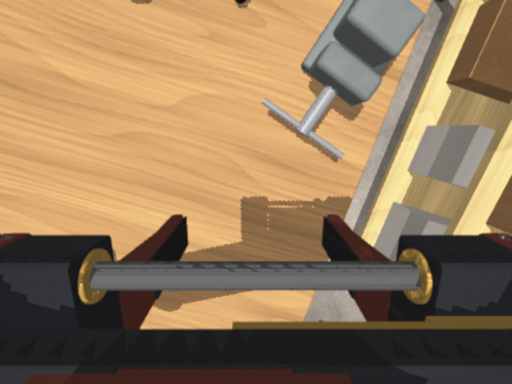

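The moves were refused, most likely because every field is needed. The wrist view only shows the vise near the start pose, with the fingers at (180,240) and (330,240).

Emit:
send_rows:
  rows:
    - {"dx": 0.3,"dy": 0,"dz": 1,"rx": 0,"ry": 0,"rz": 0,"gripper": -1}
    - {"dx": 1,"dy": 0.5,"dz": 1,"rx": 0,"ry": 0,"rz": 0,"gripper": -1}
    - {"dx": 1,"dy": 1,"dz": 0,"rx": 0,"ry": 0,"rz": 0,"gripper": -1}
    - {"dx": 1,"dy": 1,"dz": 0,"rx": 0,"ry": 0,"rz": 0,"gripper": -1}
    - {"dx": 1,"dy": 1,"dz": 0,"rx": 0,"ry": 0,"rz": 0,"gripper": -1}

```text
time_s: 2.2
tcp_pos: [0.3229, -0.5408, 0.283]
eef_rot: [0.99, 0.144, 0.0, 0.0]
force: [0.4, -0.7, -1.0]
finger_gap: 0.0877
grasp_force: 0.0
```

Emit:
send_rows:
  rows:
    - {"dx": 1,"dy": 1,"dz": 0,"rx": 0,"ry": 0,"rz": 0,"gripper": -1}
    - {"dx": 1,"dy": 1,"dz": 0,"rx": 0,"ry": 0,"rz": 0,"gripper": -1}
    - {"dx": 1,"dy": 1,"dz": 0,"rx": 0,"ry": 0,"rz": 0,"gripper": -1}
    - {"dx": 1,"dy": 1,"dz": 0,"rx": 0,"ry": 0,"rz": 0,"gripper": -1}
    - {"dx": 0.5,"dy": 1,"dz": 0,"rx": 0,"ry": 0,"rz": 0,"gripper": -1}

```text
time_s: 2.7
tcp_pos: [0.4595, -0.3896, 0.2827]
eef_rot: [0.989, 0.146, 0.001, -0.0]
force: [0.0, -0.3, -0.2]
finger_gap: 0.0877
grasp_force: 0.0
```

Run:
```python
from h import *
s=manip.get_state(); print(s['tcp_pos'],s['eef_rot'],s['time_s'])
im,K,T=grab('wrist'); np.savez('w1.npz',im=im,K=K,T=T); cv2.imwrite('pics/w2.png',im)
for n in ['jack','saddle','handle_grip']: print(n,manip.spot_in('wrist',n)[:2])
```

```text
[ 0.45949471 -0.38957399  0.28267096] [ 9.89337802e-01  1.45637659e-01  6.16222195e-04 -7.37631929e-05] 2.7
jack [{'point': [251.9, 104.7], 'conf': 0.59}]
saddle [{'point': [250.4, 27.9], 'conf': 0.94}]
handle_grip [{'point': [249.5, 188.9], 'conf': 0.73}]
```

View pics/w2.png

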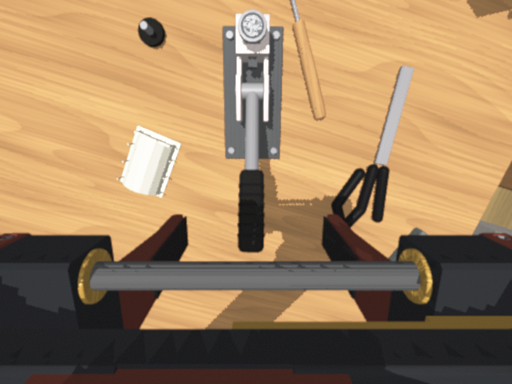

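The wrist view shows the jack almost aligned with the tool: saddle (252,25), plate corners (223,27), (283,27), (225,158), (280,158), scraper handle end at (320,118).

Run:
```python
from h import *
w=np.load('w1.npz');K,T=w['K'],w['T']
g=lambda p,z: onz(K,T,p,z)
s=g((252,25),.086); print('saddle',s.round(4))
c=[g(p,.008) for p in [(223,27),(283,27),(225,158),(280,158)]]
f=(c[0]+c[1])/2; r=(c[2]+c[3])/2; print('front',f.round(4),'rear',r.round(4),'len',np.linalg.norm(f-r), 'widths',np.linalg.norm(c[0]-c[1]),np.linalg.norm(c[2]-c[3]))
u=(f-r)/np.linalg.norm(f-r); yaw=np.degrees(np.arctan2(u[1],u[0])); print('yaw plate',yaw)
gr=g((251,245),.165); v=s-gr; print('yaw saddle-grip',np.degrees(np.arctan2(v[1],v[0])))
R_=R.from_quat([ 9.89337802e-01,1.45637659e-01,6e-4,-7e-5]).as_matrix(); print('tool yaw',np.degrees(np.arctan2(R_[1,0],R_[0,0])))
o=s[:2]-.08*u[:2]; print('origin via saddle',o,'via plate',r[:2]+.089*u[:2])
n=np.array([-u[1],u[0]])
for p in [(320,118),(303,60),(296,20),(310,118)]:
    q=g(p,.015)[:2]-o; print('scraper in jack',q@u[:2],q@n)
```

```text
saddle [ 0.635  -0.3345  0.086 ]
front [ 0.6574 -0.3285  0.008 ] rear [ 0.4736 -0.3825  0.008 ] len 0.19152242540358097 widths 0.08789216805847525 0.09009638518659535
yaw plate 16.373013107508747
yaw saddle-grip 16.479150399416792
tool yaw 16.748417199041924
origin via saddle [ 0.55820882 -0.35700499] via plate [ 0.55903267 -0.35742603]
scraper in jack -0.024825891116435128 -0.10545389932210698
scraper in jack 0.05773030471271231 -0.07491371559680508
scraper in jack 0.11022553780077773 -0.06227899587114443
scraper in jack -0.024914931933218247 -0.08989823561418847
```

Emit:
send_rows:
  rows:
    - {"dx": 0,"dy": 1,"dz": 0,"rx": 0,"ry": 0,"rz": 0,"gripper": 1}
    - {"dx": 0,"dy": 1,"dz": 0,"rx": 0,"ry": 0,"rz": 0,"gripper": 1}
    - {"dx": 0,"dy": 1,"dz": 0,"rx": 0,"ry": 0,"rz": 0,"gripper": 1}
    - {"dx": 0,"dy": 1,"dz": 0,"rx": 0,"ry": 0,"rz": 0,"gripper": 1}
    - {"dx": 0,"dy": 1,"dz": 0,"rx": 0,"ry": 0,"rz": 0,"gripper": 1}

```text
time_s: 3.4
tcp_pos: [0.4559, -0.2428, 0.2828]
eef_rot: [0.99, 0.143, -0.0, 0.0]
force: [0.2, 0.4, -0.7]
finger_gap: 0.0516
grasp_force: 0.0
```

Emit:
send_rows:
  rows:
    - {"dx": 0,"dy": 1,"dz": 0,"rx": 0,"ry": 0,"rz": 0,"gripper": 1}
    - {"dx": 0,"dy": 1,"dz": 0,"rx": 0,"ry": 0,"rz": 0,"gripper": 1}
    - {"dx": 0,"dy": 1,"dz": 0,"rx": 0,"ry": 0,"rz": 0,"gripper": 1}
    - {"dx": 0,"dy": 1,"dz": 0,"rx": 0,"ry": 0,"rz": 0,"gripper": 1}
    - {"dx": 0,"dy": 1,"dz": 0,"rx": 0,"ry": 0,"rz": 0,"gripper": 1}

```text
time_s: 3.9
tcp_pos: [0.4566, -0.0928, 0.2829]
eef_rot: [0.99, 0.143, 0.0, 0.0]
force: [-0.3, 0.7, -0.0]
finger_gap: 0.0114
grasp_force: 0.0
```

Emit:
send_rows:
  rows:
    - {"dx": 0,"dy": 1,"dz": 0,"rx": 0,"ry": 0,"rz": 0,"gripper": 1}
    - {"dx": 0,"dy": 1,"dz": 0,"rx": 0,"ry": 0,"rz": 0,"gripper": 1}
    - {"dx": 0,"dy": 1,"dz": 0,"rx": 0,"ry": 0,"rz": 0,"gripper": 1}
    - {"dx": 0,"dy": 1,"dz": 0,"rx": 0,"ry": 0,"rz": 0,"gripper": 1}
    - {"dx": 0,"dy": 1,"dz": 0,"rx": 0,"ry": 0,"rz": 0,"gripper": 1}

```text
time_s: 4.4
tcp_pos: [0.4573, 0.0573, 0.2829]
eef_rot: [0.99, 0.143, 0.0, 0.0]
force: [1.3, -0.8, -0.2]
finger_gap: 0.0005
grasp_force: 0.0
```

Run:
```python
from h import *
s=manip.get_state(); print(s['tcp_pos'],s['eef_rot'],s['time_s'])
im,K,T=grab('wrist'); np.savez('w3.npz',im=im,K=K,T=T); cv2.imwrite('pics/w3.png',im)
for n in ['lift_pad','engraver','rubber_foot_a']: print(n,manip.spot_in('wrist',n)[:2])
```

```text
[0.45727542 0.05729078 0.28288319] [9.89784880e-01 1.42568333e-01 2.87089065e-04 2.81740964e-04] 4.4
lift_pad [{'point': [430.3, 12.3], 'conf': 0.68}]
engraver [{'point': [429.7, 14.4], 'conf': 0.6}, {'point': [182.1, 29.5], 'conf': 0.41}]
rubber_foot_a [{'point': [424.6, 120.2], 'conf': 0.8}, {'point': [182.3, 30.3], 'conf': 0.74}]
```

View pics/w3.png

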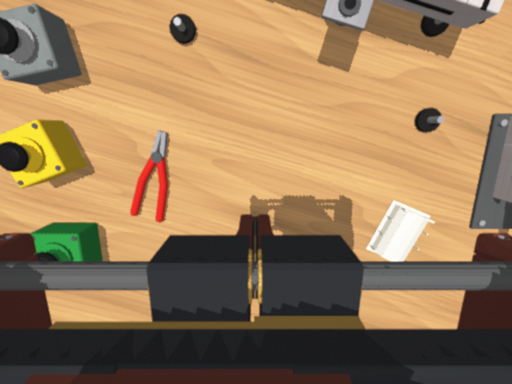

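The boss sits at (349,6) with the tongue's end corners at about (325,18) and (359,27), and the grey box's mushroom is at the left edge (3,37). Continuing to the grey box.

Run:
```python
from h import *
w=np.load('w3.npz');K,T=w['K'],w['T']
print('boss',onz(K,T,(349,6),.114),'stop',onz(K,T,(3,37),.09))
a,b=onz(K,T,(325,18),.11),onz(K,T,(360,27),.11); d=a-b; print('tongue end',a,b,np.linalg.norm(d),'engraver yaw',np.degrees(np.arctan2(-d[0],d[1])))
```

```text
boss [0.67173764 0.01195559 0.114     ] stop [0.53535488 0.3937063  0.09      ]
tongue end [0.65505317 0.03260296 0.11      ] [ 0.65769291 -0.00818712  0.11      ] 0.040875403550753274 engraver yaw 3.702759218715962
```

Emit:
send_rows:
  rows:
    - {"dx": 0,"dy": 1,"dz": 0,"rx": 0,"ry": 0,"rz": 0,"gripper": 1}
    - {"dx": 0,"dy": 1,"dz": 0,"rx": 0,"ry": 0,"rz": 0,"gripper": 1}
    - {"dx": 0,"dy": 1,"dz": 0,"rx": 0,"ry": 0,"rz": 0,"gripper": 1}
    - {"dx": 0,"dy": 1,"dz": 0,"rx": 0,"ry": 0,"rz": 0,"gripper": 1}
    - {"dx": 0,"dy": 1,"dz": 0,"rx": 0,"ry": 0,"rz": 0,"gripper": 1}

```text
time_s: 5.1
tcp_pos: [0.4581, 0.2066, 0.2826]
eef_rot: [0.99, 0.142, 0.0, 0.0]
force: [0.4, 0.5, -0.6]
finger_gap: 0.0005
grasp_force: 0.0
```

Emit:
send_rows:
  rows:
    - {"dx": 0,"dy": 1,"dz": 0,"rx": 0,"ry": 0,"rz": 0,"gripper": 1}
    - {"dx": 0,"dy": 1,"dz": 0,"rx": 0,"ry": 0,"rz": 0,"gripper": 1}
    - {"dx": 0,"dy": 1,"dz": 0,"rx": 0,"ry": 0,"rz": 0,"gripper": 1}
    - {"dx": 0,"dy": 1,"dz": 0,"rx": 0,"ry": 0,"rz": 0,"gripper": 1}
    - {"dx": 0,"dy": 0,"dz": 0,"rx": 0,"ry": 0,"rz": 0,"gripper": 1}

```text
time_s: 5.6
tcp_pos: [0.4572, 0.33, 0.2824]
eef_rot: [0.989, 0.145, -0.0, -0.001]
force: [-0.1, 0.2, 0.3]
finger_gap: 0.0008
grasp_force: 0.0
```

Run:
```python
from h import *
s=manip.get_state(); print(s['tcp_pos'],s['time_s'])
im,K,T=grab('wrist'); cv2.imwrite('pics/w4.png',im)
for r in manip.spot_in('wrist','stop_top')[:4]: print(r['point'],r['conf'],onz(K,T,r['point'],.09))
g=cv2.cvtColor(im,cv2.COLOR_BGR2GRAY); m=((g<40)).astype(np.uint8); m[225:]=0
n,l,st,c=cv2.connectedComponentsWithStats(m)
for i in range(1,n):
    if st[i,4]>300: print(st[i],c[i],onz(K,T,c[i],.09))
```

```text
[0.45722493 0.33003994 0.28241833] 5.6
[100.9, 218.2] 0.86 [0.33792564 0.51977607 0.09      ]
[205.9, 207.4] 0.83 [0.39579099 0.38200282 0.09      ]
[211.9, 102.6] 0.67 [0.53258435 0.40855779 0.09      ]
[405   6  26  29 305] [416.09508197  23.69836066] [0.68783659 0.19902709 0.09      ]
[121  80  18  63 480] [130.0875 111.2   ] [0.4925716  0.50602736 0.09      ]
[194 198  26  25 391] [207.18670077 211.37084399] [0.39067717 0.37886456 0.09      ]
[ 86 207  27  18 353] [ 98.91501416 217.02549575] [0.33886429 0.52271871 0.09      ]
```

Emit:
send_rows:
  rows:
    - {"dx": 1,"dy": 1,"dz": -0.5,"rx": 0,"ry": 0,"rz": 0,"gripper": 1}
    - {"dx": 1,"dy": 1,"dz": -0.8,"rx": 0,"ry": 0,"rz": 0,"gripper": 1}
    - {"dx": 0.57,"dy": 0.42,"dz": -1,"rx": 0,"ry": 0,"rz": 0,"gripper": 1}
    - {"dx": 0,"dy": 0,"dz": -1,"rx": 0,"ry": 0,"rz": 0,"gripper": 1}
    - {"dx": 0,"dy": 0,"dz": -1,"rx": 0,"ry": 0,"rz": 0,"gripper": 1}

```text
time_s: 6.2
tcp_pos: [0.5361, 0.3977, 0.1519]
eef_rot: [0.99, 0.143, 0.0, 0.001]
force: [-0.1, -0.1, 0.4]
finger_gap: 0.0007
grasp_force: 0.0
```

Run:
```python
from h import *
s=manip.get_state(); print(s['tcp_pos'],s['time_s'])
im,K,T=grab('wrist'); a=im[60:260,150:360]
im2,K2,T2=grab('side'); print(proj(K2,T2,[.534,.402,.09]),proj(K2,T2,s['tcp_pos']))
b=im2[215:275,120:183]
cv2.imwrite('pics/w4.png',np.hstack([cv2.resize(a,(420,400)),cv2.resize(b,(380,400),interpolation=cv2.INTER_CUBIC)]))
```

```text
[0.53611293 0.39769242 0.15188933] 6.2
[152.33512498 243.17932981] [151.03973162 225.58879346]
```

View pics/w4.png

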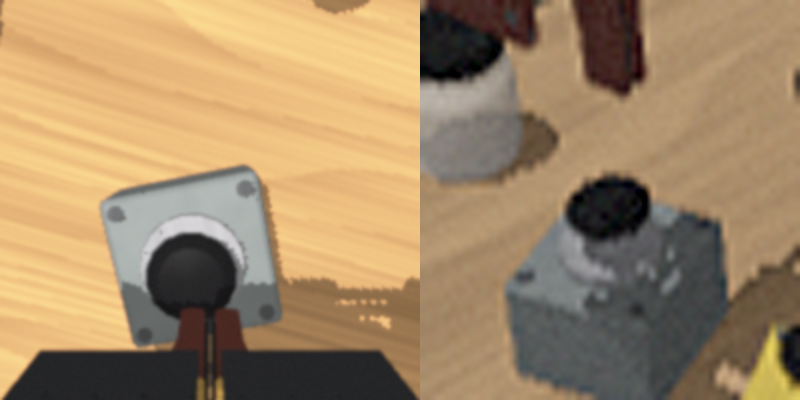

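The head sits at about wrist pixel (246,195), slightly ahead and to the left of the finger tips; the side view has it at (151,246).

Run:
```python
from h import *
s=manip.get_state();f=manip.grab_frame('wrist')
im,K,T=grab('wrist'); print('wrist',onz(K,T,(246,195),.09))
d=np.load('side.npz'); print('side',onz(d['K'],d['T'],(151.2,245.7),.09)); print(s['tcp_pos'],proj(K,T,s['tcp_pos']))
```

```text
wrist [0.53985843 0.40536789 0.09      ]
side [0.52611863 0.41071922 0.09      ]
[0.5337048  0.39540203 0.14888919] [255.42086684 230.32928574]
```

Emit:
send_rows:
  rows:
    - {"dx": 0.05,"dy": 0.3,"dz": -0.8,"rx": 0,"ry": 0,"rz": 0,"gripper": 1}
    - {"dx": 0,"dy": 0,"dz": -0.8,"rx": 0,"ry": 0,"rz": 0,"gripper": 1}
    - {"dx": 0,"dy": 0,"dz": -0.3,"rx": 0,"ry": 0,"rz": 0,"gripper": 1}
    - {"dx": 0,"dy": 0,"dz": -0.2,"rx": 0,"ry": 0,"rz": 0,"gripper": 1}
    - {"dx": 0,"dy": 0,"dz": -0.1,"rx": 0,"ry": 0,"rz": 0,"gripper": 1}

```text
time_s: 6.9
tcp_pos: [0.5364, 0.4097, 0.0889]
eef_rot: [0.99, 0.144, 0.001, -0.0]
force: [-1.4, -2.7, 4.0]
finger_gap: 0.0006
grasp_force: 1.7
```

Emit:
send_rows:
  rows:
    - {"dx": 0,"dy": 0,"dz": -0.1,"rx": 0,"ry": 0,"rz": 0,"gripper": 1}
    - {"dx": 0,"dy": 0,"dz": 0,"rx": 0,"ry": 0,"rz": 0,"gripper": 1}

```text
time_s: 7.1
tcp_pos: [0.5364, 0.4097, 0.0862]
eef_rot: [0.99, 0.144, 0.001, -0.0]
force: [-0.9, -2.1, 4.8]
finger_gap: 0.0005
grasp_force: 2.3
```

Emit:
send_rows:
  rows:
    - {"dx": 0,"dy": 0,"dz": -0.1,"rx": 0,"ry": 0,"rz": 0,"gripper": 1}
    - {"dx": 0,"dy": 0,"dz": -0.1,"rx": 0,"ry": 0,"rz": 0,"gripper": 1}
    - {"dx": 0,"dy": 0,"dz": 0,"rx": 0,"ry": 0,"rz": 0,"gripper": 1}

```text
time_s: 7.4
tcp_pos: [0.5365, 0.4099, 0.0813]
eef_rot: [0.99, 0.144, 0.001, -0.0]
force: [-1.6, -5.2, 10.7]
finger_gap: 0.0001
grasp_force: 5.8
```

Emit:
send_rows:
  rows:
    - {"dx": 0,"dy": 0,"dz": -0.1,"rx": 0,"ry": 0,"rz": 0,"gripper": 1}
    - {"dx": 0,"dy": 0,"dz": -0.05,"rx": 0,"ry": 0,"rz": 0,"gripper": 1}
    - {"dx": 0,"dy": 0,"dz": 0,"rx": 0,"ry": 0,"rz": 0,"gripper": 1}

```text
time_s: 7.7
tcp_pos: [0.5368, 0.4102, 0.0808]
eef_rot: [0.99, 0.144, 0.002, 0.0]
force: [-8.9, -12.3, 37.6]
finger_gap: 0.0004
grasp_force: 18.6
```

Emit:
send_rows:
  rows:
    - {"dx": 0,"dy": 0,"dz": 0.3,"rx": 0,"ry": 0,"rz": 0,"gripper": 1}
    - {"dx": 0,"dy": 0,"dz": 0,"rx": 0,"ry": 0,"rz": 0,"gripper": 1}

```text
time_s: 7.9
tcp_pos: [0.5366, 0.4109, 0.0856]
eef_rot: [0.99, 0.144, 0.002, -0.001]
force: [0.0, 0.2, -0.7]
finger_gap: 0.0003
grasp_force: 0.0
```

The head stayed down (no force at 85.6 mm), so the plunger has latched. Now to the jack.

Emit:
send_rows:
  rows:
    - {"dx": 0,"dy": 0,"dz": 1,"rx": 0,"ry": 0,"rz": 0,"gripper": 1}
    - {"dx": 0,"dy": -0.5,"dz": 1,"rx": 0,"ry": 0,"rz": 0,"gripper": 1}
    - {"dx": 0,"dy": -1,"dz": 1,"rx": 0,"ry": 0,"rz": 0,"gripper": 1}
    - {"dx": 0,"dy": -1,"dz": 1,"rx": 0,"ry": 0,"rz": 0,"gripper": -1}
    - {"dx": 0,"dy": -1,"dz": 1,"rx": 0,"ry": 0,"rz": 0,"gripper": -1}

```text
time_s: 8.4
tcp_pos: [0.5352, 0.3037, 0.2336]
eef_rot: [0.989, 0.145, -0.0, -0.0]
force: [0.5, -0.2, 0.2]
finger_gap: 0.0131
grasp_force: 0.0
```

Emit:
send_rows:
  rows:
    - {"dx": 0,"dy": -1,"dz": 0.8,"rx": 0,"ry": 0,"rz": 0,"gripper": -1}
    - {"dx": 0,"dy": -1,"dz": 0,"rx": 0,"ry": 0,"rz": 0,"gripper": -1}
    - {"dx": 0,"dy": -1,"dz": 0,"rx": 0,"ry": 0,"rz": 0,"gripper": -1}
    - {"dx": 0,"dy": -1,"dz": 0,"rx": 0,"ry": 0,"rz": 0,"gripper": -1}
    - {"dx": 0,"dy": -1,"dz": 0,"rx": 0,"ry": 0,"rz": 0,"gripper": -1}

```text
time_s: 8.9
tcp_pos: [0.5354, 0.1535, 0.2568]
eef_rot: [0.99, 0.144, -0.0, -0.0]
force: [0.4, 0.1, 0.6]
finger_gap: 0.0533
grasp_force: 0.0
```

Emit:
send_rows:
  rows:
    - {"dx": 0,"dy": -1,"dz": 0,"rx": 0,"ry": 0,"rz": 0,"gripper": -1}
    - {"dx": 0,"dy": -1,"dz": 0,"rx": 0,"ry": 0,"rz": 0,"gripper": -1}
    - {"dx": 0,"dy": -1,"dz": 0,"rx": 0,"ry": 0,"rz": 0,"gripper": -1}
    - {"dx": 0,"dy": -1,"dz": 0,"rx": 0,"ry": 0,"rz": 0,"gripper": -1}
    - {"dx": 0,"dy": -1,"dz": 0,"rx": 0,"ry": 0,"rz": 0,"gripper": -1}

```text
time_s: 9.4
tcp_pos: [0.5353, 0.0036, 0.2567]
eef_rot: [0.99, 0.144, -0.0, -0.0]
force: [0.1, 1.2, 0.7]
finger_gap: 0.0875
grasp_force: 0.0
```

Emit:
send_rows:
  rows:
    - {"dx": 0,"dy": -1,"dz": 0,"rx": 0,"ry": 0,"rz": 0,"gripper": -1}
    - {"dx": 0,"dy": -1,"dz": 0,"rx": 0,"ry": 0,"rz": 0,"gripper": -1}
    - {"dx": 0,"dy": -1,"dz": 0,"rx": 0,"ry": 0,"rz": 0,"gripper": -1}
    - {"dx": 0,"dy": -1,"dz": 0,"rx": 0,"ry": 0,"rz": 0,"gripper": -1}
    - {"dx": 0,"dy": -1,"dz": 0,"rx": 0,"ry": 0,"rz": 0,"gripper": -1}

```text
time_s: 9.9
tcp_pos: [0.5354, -0.1464, 0.2567]
eef_rot: [0.99, 0.144, -0.0, -0.0]
force: [-0.2, -0.2, 0.7]
finger_gap: 0.0878
grasp_force: 0.0
```

Emit:
send_rows:
  rows:
    - {"dx": 0,"dy": -1,"dz": 0,"rx": 0,"ry": 0,"rz": 0,"gripper": -1}
    - {"dx": 0,"dy": -1,"dz": 0,"rx": 0,"ry": 0,"rz": 0,"gripper": -1}
    - {"dx": 0,"dy": -1,"dz": 0,"rx": 0,"ry": 0,"rz": 0,"gripper": -1}
    - {"dx": 0.3,"dy": -1,"dz": 0,"rx": 0,"ry": 0,"rz": 0,"gripper": -1}
    - {"dx": 0,"dy": 0,"dz": 0,"rx": 0,"ry": 0,"rz": 0,"gripper": -1}

```text
time_s: 10.4
tcp_pos: [0.544, -0.2704, 0.2561]
eef_rot: [0.99, 0.141, -0.0, 0.001]
force: [-0.7, -0.1, 0.1]
finger_gap: 0.0876
grasp_force: 0.0
```

Emit:
send_rows:
  rows:
    - {"dx": 0.15,"dy": -1,"dz": 0,"rx": 0,"ry": 0,"rz": 0,"gripper": -1}
    - {"dx": 0.17,"dy": -1,"dz": 0,"rx": 0,"ry": 0,"rz": 0,"gripper": -1}
    - {"dx": 0,"dy": -0.93,"dz": -1,"rx": 0,"ry": 0,"rz": 0,"gripper": -1}
    - {"dx": 0,"dy": 0,"dz": -1,"rx": 0,"ry": 0,"rz": 0,"gripper": -1}
    - {"dx": 0,"dy": 0,"dz": 0,"rx": 0,"ry": 0,"rz": 0,"gripper": -1}

```text
time_s: 10.9
tcp_pos: [0.5513, -0.3519, 0.1922]
eef_rot: [0.99, 0.144, -0.003, -0.003]
force: [-1.5, 0.7, -0.8]
finger_gap: 0.0878
grasp_force: 0.0
```

Run:
```python
from h import *
s=manip.get_state(); print(s['tcp_pos'],s['eef_rot'],s['time_s'])
im,K,T=grab('wrist'); np.savez('w5.npz',im=im,K=K,T=T); cv2.imwrite('pics/w5.png',im)
u=np.array([np.cos(np.radians(16.4)),np.sin(np.radians(16.4))])
o=np.array([.5585,-.357])
print('expected saddle',proj(K,T,[*(o+.08*u),.086]),'sides',[proj(K,T,[*(o+.02*u+d*np.array([-u[1],u[0]])),.06]).round(0) for d in (.022,-.022)])
print(manip.spot_in('wrist','saddle')[:1])
```

```text
[ 0.55131676 -0.35187363  0.19221841] [ 0.98954562  0.1441558  -0.00328712 -0.0027863 ] 10.9
expected saddle [261.97652556 104.28005693] sides [array([241., 163.]), array([281., 163.])]
[{'point': [260.2, 105.3], 'conf': 0.88}]
```

View pics/w5.png

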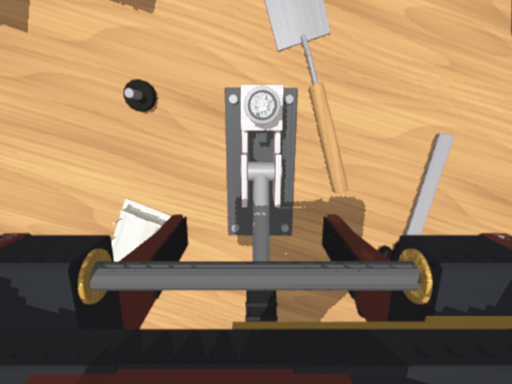

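The saddle is at (262,104), exactly where expected, and the scraper handle (340,190) is clear of the right finger. Descending.

Emit:
send_rows:
  rows:
    - {"dx": 0.08,"dy": -0.2,"dz": -1,"rx": 0,"ry": 0,"rz": 0,"gripper": -1}
    - {"dx": 0,"dy": 0,"dz": -1,"rx": 0,"ry": 0,"rz": 0,"gripper": -1}
    - {"dx": 0,"dy": 0,"dz": -1,"rx": 0,"ry": 0,"rz": 0,"gripper": -1}
    - {"dx": 0,"dy": 0,"dz": -1,"rx": 0,"ry": 0,"rz": 0,"gripper": -1}
    - {"dx": 0,"dy": 0,"dz": 0,"rx": 0,"ry": 0,"rz": 0,"gripper": -1}

```text
time_s: 11.5
tcp_pos: [0.5555, -0.3571, 0.0753]
eef_rot: [0.989, 0.145, -0.002, -0.002]
force: [0.4, -0.6, -0.4]
finger_gap: 0.0877
grasp_force: 0.0
```

Emit:
send_rows:
  rows:
    - {"dx": 0,"dy": 0,"dz": -1,"rx": 0,"ry": 0,"rz": 0,"gripper": -1}
    - {"dx": 0,"dy": 0,"dz": -0.6,"rx": 0,"ry": 0,"rz": 0,"gripper": -1}
    - {"dx": 0,"dy": 0,"dz": 0,"rx": 0,"ry": 0,"rz": 0,"gripper": -1}

```text
time_s: 11.8
tcp_pos: [0.5559, -0.3582, 0.0284]
eef_rot: [0.989, 0.145, -0.001, -0.001]
force: [0.3, -0.1, -0.8]
finger_gap: 0.088
grasp_force: 0.0
```

Emit:
send_rows:
  rows:
    - {"dx": 0,"dy": 0,"dz": -0.05,"rx": 0,"ry": 0,"rz": 0,"gripper": 1}
    - {"dx": 0,"dy": 0,"dz": 0,"rx": 0,"ry": 0,"rz": 0,"gripper": 1}
    - {"dx": 0,"dy": 0,"dz": 0,"rx": 0,"ry": 0,"rz": 0,"gripper": 1}
    - {"dx": 0,"dy": 0,"dz": 0,"rx": 0,"ry": 0,"rz": 0,"gripper": 1}
    - {"dx": 0,"dy": 0,"dz": 0,"rx": 0,"ry": 0,"rz": 0,"gripper": 1}

```text
time_s: 12.3
tcp_pos: [0.5567, -0.3594, 0.0282]
eef_rot: [0.99, 0.144, 0.0, 0.0]
force: [-0.2, 0.4, 0.4]
finger_gap: 0.0511
grasp_force: 0.0
```

Emit:
send_rows:
  rows:
    - {"dx": 0,"dy": 0,"dz": 0,"rx": 0,"ry": 0,"rz": 0,"gripper": 1}
    - {"dx": 0,"dy": 0,"dz": 0,"rx": 0,"ry": 0,"rz": 0,"gripper": 1}
    - {"dx": 0,"dy": 0,"dz": 0,"rx": 0,"ry": 0,"rz": 0,"gripper": 1}

```text
time_s: 12.6
tcp_pos: [0.556, -0.357, 0.0279]
eef_rot: [0.989, 0.145, -0.001, -0.001]
force: [-3.1, 4.6, 5.1]
finger_gap: 0.0439
grasp_force: 30.0
```

The gap is 43.9 mm with 30 N on the pads, so the jack is gripped. Lifting and carrying it.

Emit:
send_rows:
  rows:
    - {"dx": 0,"dy": 0,"dz": 0.3,"rx": 0,"ry": 0,"rz": 0,"gripper": 1}
    - {"dx": 0,"dy": 0,"dz": 0.5,"rx": 0,"ry": 0,"rz": 0,"gripper": 1}
    - {"dx": 0,"dy": 0,"dz": 0.6,"rx": 0,"ry": 0,"rz": 0,"gripper": 1}
    - {"dx": 0,"dy": 0,"dz": 0.6,"rx": 0,"ry": 0,"rz": 0,"gripper": 1}
    - {"dx": -0.3,"dy": 0.3,"dz": 0.3,"rx": 0,"ry": 0,"rz": 0,"gripper": 1}

```text
time_s: 13.1
tcp_pos: [0.5487, -0.352, 0.0989]
eef_rot: [0.99, 0.144, 0.002, 0.002]
force: [0.6, -0.3, -7.9]
finger_gap: 0.0439
grasp_force: 30.0
```

Run:
```python
from h import *
s=manip.get_state(); print(s['tcp_pos'],s['force'],s['wrist_torque'],s['finger_gap'])
im,K,T=grab('wrist'); cv2.imwrite('pics/w6.png',im); p=manip.spot_in('wrist','saddle')[:1]; print(p)
g=R.from_quat(s['eef_rot']).as_matrix()
for z in (.13,.14,.15): print(onz(K,T,p[0]['point'],z)-s['tcp_pos'] if p else '')
```

```text
[ 0.54873275 -0.35195273  0.09889297] [ 0.61370878 -0.34928166 -7.92877978] [-0.0661419   0.0577246   0.00154961] 0.043936301689452076
[{'point': [253.9, 76.2], 'conf': 0.76}]
[0.08420009 0.02451237 0.03110703]
[0.08254025 0.0240303  0.04110703]
[0.08088041 0.02354823 0.05110703]
```

The jack hangs level: its saddle offset from the tool is unchanged. Carrying it across.

Emit:
send_rows:
  rows:
    - {"dx": -0.4,"dy": 0.8,"dz": 0,"rx": 0,"ry": 0,"rz": 0,"gripper": 1}
    - {"dx": -0.4,"dy": 1,"dz": 0,"rx": 0,"ry": 0,"rz": 0,"gripper": 1}
    - {"dx": 0,"dy": 1,"dz": 0,"rx": 0,"ry": 0,"rz": 0,"gripper": 1}
    - {"dx": 0,"dy": 1,"dz": 0,"rx": 0,"ry": 0,"rz": 0,"gripper": 1}
    - {"dx": 0,"dy": 1,"dz": 0,"rx": 0,"ry": 0,"rz": 0,"gripper": 1}

```text
time_s: 13.7
tcp_pos: [0.5222, -0.2048, 0.096]
eef_rot: [0.99, 0.144, -0.001, -0.0]
force: [0.7, 0.2, -8.6]
finger_gap: 0.0438
grasp_force: 30.0
```

Emit:
send_rows:
  rows:
    - {"dx": 0,"dy": 1,"dz": 0,"rx": 0,"ry": 0,"rz": 0,"gripper": 1}
    - {"dx": 0,"dy": 1,"dz": 0,"rx": 0,"ry": 0,"rz": 0,"gripper": 1}
    - {"dx": 0,"dy": 1,"dz": 0,"rx": 0,"ry": 0,"rz": 0,"gripper": 1}
    - {"dx": 0,"dy": 1,"dz": 0,"rx": 0,"ry": 0,"rz": 0,"gripper": 1}
    - {"dx": 0,"dy": 1,"dz": 0,"rx": 0,"ry": 0,"rz": 0,"gripper": 1}

```text
time_s: 14.2
tcp_pos: [0.5223, -0.055, 0.0961]
eef_rot: [0.99, 0.144, -0.001, -0.0]
force: [1.2, -0.4, -9.1]
finger_gap: 0.0441
grasp_force: 30.0
```

Emit:
send_rows:
  rows:
    - {"dx": 0,"dy": 1,"dz": 0,"rx": 0,"ry": 0,"rz": 0,"gripper": 1}
    - {"dx": 0,"dy": 0.4,"dz": 0,"rx": 0,"ry": 0,"rz": 0,"gripper": 1}
    - {"dx": 0,"dy": 0,"dz": -0.7,"rx": 0,"ry": 0,"rz": 0,"gripper": 1}
    - {"dx": 0,"dy": 0,"dz": -0.7,"rx": 0,"ry": 0,"rz": 0,"gripper": 1}
    - {"dx": 0,"dy": 0,"dz": 0,"rx": 0,"ry": 0,"rz": 0,"gripper": 1}

```text
time_s: 14.7
tcp_pos: [0.5204, -0.0149, 0.052]
eef_rot: [0.99, 0.144, -0.003, -0.0]
force: [-1.2, -0.8, -8.9]
finger_gap: 0.0436
grasp_force: 30.0
```

Run:
```python
from h import *
s=manip.get_state(); print(s['tcp_pos'],s['eef_rot'],s['force'],s['finger_gap'])
im,K,T=grab('wrist'); cv2.imwrite('pics/w7.png',im[:300]); 
for n in ('saddle','lift_pad'):
  for r in manip.spot_in('wrist',n)[:2]: print(n,r,onz(K,T,r['point'],.114))
print('pad',proj(K,T,[.672,.0125,.114]),'saddle exp',proj(K,T,np.array(s['tcp_pos'])+[.0795,.023,.058]))
```

```text
[ 0.52037641 -0.01490114  0.05200022] [ 9.89517401e-01  1.44376709e-01 -3.26616287e-03 -1.02655751e-04] [-1.21818549 -0.76667381 -8.91882175] 0.0436468259504878
saddle {'point': [253.8, 80.7], 'conf': 0.64} [0.59851063 0.00771842 0.114     ]
pad [ 311.78435909 -193.39201057] saddle exp [253.91155089  78.25869485]
```

View pics/w7.png

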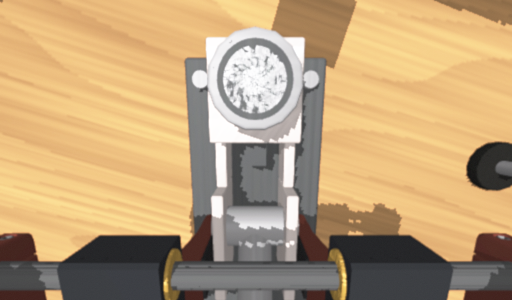

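The saddle is at (254,78) as predicted. Lowering to about 2 mm above the bench and then sliding it in under the lug.

Emit:
send_rows:
  rows:
    - {"dx": 0,"dy": 0,"dz": -0.4,"rx": 0,"ry": 0,"rz": 0,"gripper": 1}
    - {"dx": 0,"dy": 0.1,"dz": -0.3,"rx": 0,"ry": 0,"rz": 0,"gripper": 1}
    - {"dx": 0,"dy": 0,"dz": 0,"rx": 0,"ry": 0,"rz": 0,"gripper": 1}

```text
time_s: 15.15
tcp_pos: [0.5224, -0.0108, 0.0324]
eef_rot: [0.989, 0.145, -0.001, -0.0]
force: [-1.2, 0.6, -9.0]
finger_gap: 0.0436
grasp_force: 30.0
```

Emit:
send_rows:
  rows:
    - {"dx": 0.4,"dy": 0,"dz": -0.05,"rx": 0,"ry": 0,"rz": 0,"gripper": 1}
    - {"dx": 0.5,"dy": 0,"dz": 0,"rx": 0,"ry": 0,"rz": 0,"gripper": 1}
    - {"dx": 0.5,"dy": 0,"dz": 0,"rx": 0,"ry": 0,"rz": 0,"gripper": 1}
    - {"dx": 0.5,"dy": 0,"dz": 0,"rx": 0,"ry": 0,"rz": 0,"gripper": 1}
    - {"dx": 0.4,"dy": 0,"dz": 0,"rx": 0,"ry": 0,"rz": 0,"gripper": 1}

```text
time_s: 15.65
tcp_pos: [0.5945, -0.0112, 0.0324]
eef_rot: [0.99, 0.144, 0.001, 0.0]
force: [-0.0, 0.3, -9.2]
finger_gap: 0.044
grasp_force: 30.0
```

Emit:
send_rows:
  rows:
    - {"dx": 0,"dy": 0,"dz": 0,"rx": 0,"ry": 0,"rz": 0,"gripper": 1}
    - {"dx": 0,"dy": 0,"dz": 0,"rx": 0,"ry": 0,"rz": 0,"gripper": 1}

```text
time_s: 15.85
tcp_pos: [0.5921, -0.0112, 0.0319]
eef_rot: [0.99, 0.144, -0.0, -0.0]
force: [-0.7, -0.4, -8.8]
finger_gap: 0.0441
grasp_force: 30.0
```

Run:
```python
from h import *
s=manip.get_state(); print(s['tcp_pos'],s['eef_rot'],s['force'])
im,K,T=grab('wrist'); cv2.imwrite('w8.png',im)
print('exp boss',proj(K,T,[.672,.0125,.114]))
for n in ('lift_pad','saddle'):
  for r in manip.spot_in('wrist',n)[:2]: print(n,r,onz(K,T,r['point'],.114))
# tongue end edge: bright-dark etc
g=cv2.GaussianBlur(cv2.cvtColor(im,cv2.COLOR_BGR2GRAY),(5,5),1)
c=cv2.HoughCircles(g,cv2.HOUGH_GRADIENT,1,40,param1=80,param2=18,minRadius=12,maxRadius=60)
print(None if c is None else c[0][:6])
im2,K2,T2=grab('top'); cv2.imwrite('t8.png',im2)
```

```text
[ 0.59212709 -0.01116632  0.03191038] [ 9.89527538e-01  1.44343503e-01 -4.51923925e-04 -3.42824793e-05] [-0.72298035 -0.43725359 -8.82905611]
exp boss [251.90070298  59.8136147 ]
lift_pad {'point': [292.9, 48.3], 'conf': 0.86} [0.67792509 0.00262692 0.114     ]
lift_pad {'point': [253.7, 294.3], 'conf': 0.7} [ 0.60181174 -0.00881115  0.114     ]
saddle {'point': [242.6, 123.0], 'conf': 0.96} [0.65513838 0.01034366 0.114     ]
[[246.5 209.5  55. ]
 [260.5  44.5  48. ]
 [254.5 166.5  39.4]
 [293.5 278.5  52.7]
 [254.5  84.5  45.7]
 [198.5 282.5  39.4]]
```

Run:
```python
from h import *
a=cv2.imread('w8.png')[:300]; b=cv2.imread('t8.png')[115:195,210:290]
cv2.imwrite('pics/w8.png',np.hstack([a,cv2.resize(b,(288,300),interpolation=cv2.INTER_CUBIC)]))
```

```text
(no output)
```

View pics/w8.png

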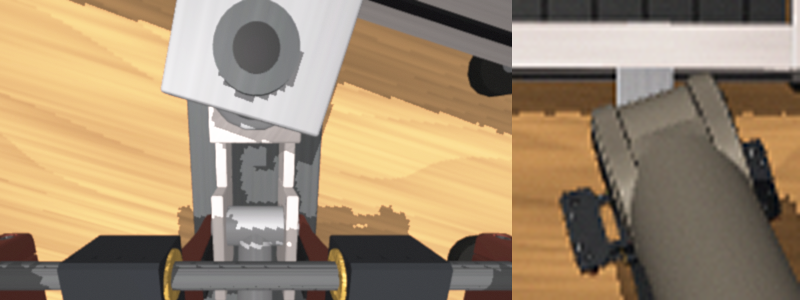

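The boss is at (256,46) and the tongue corners at (165,92) and (318,135); the saddle is hidden under the tongue, with its rim just visible at (245,122). Working out the offset from the same camera.

Run:
```python
from h import *
s=manip.get_state(); im,K,T=grab('wrist')
b=onz(K,T,(256,46),.114); sd=onz(K,T,(254,79),.090)
print('boss',b,'saddle',sd,'err',b-sd); a,c=onz(K,T,(163,92),.11),onz(K,T,(318,135),.11)
print('tongue',a,c,np.linalg.norm(a-c),'mid',(a+c)/2)
```

```text
boss [0.67516842 0.01239419 0.114     ] saddle [0.670671   0.01168564 0.09      ] err [0.00449741 0.00070856 0.024     ]
tongue [0.65647249 0.03559104 0.11      ] [ 0.65783388 -0.012745    0.11      ] 0.048355207645301386 mid [0.65715319 0.01142302 0.11      ]
```

Emit:
send_rows:
  rows:
    - {"dx": 0.11,"dy": 0.02,"dz": 0,"rx": 0,"ry": 0,"rz": 0,"gripper": 1}
    - {"dx": 0,"dy": 0,"dz": -0.08,"rx": 0,"ry": 0,"rz": 0,"gripper": 1}
    - {"dx": 0,"dy": 0,"dz": -0.06,"rx": 0,"ry": 0,"rz": 0,"gripper": 1}
    - {"dx": 0,"dy": 0,"dz": 0,"rx": 0,"ry": 0,"rz": 0,"gripper": 1}

```text
time_s: 16.5
tcp_pos: [0.5959, -0.0105, 0.0279]
eef_rot: [0.99, 0.144, 0.0, -0.0]
force: [1.1, 0.1, -8.7]
finger_gap: 0.0436
grasp_force: 30.0
```

Emit:
send_rows:
  rows:
    - {"dx": 0,"dy": 0,"dz": -0.04,"rx": 0,"ry": 0,"rz": 0,"gripper": 1}
    - {"dx": 0,"dy": 0,"dz": 0,"rx": 0,"ry": 0,"rz": 0,"gripper": 1}

```text
time_s: 16.7
tcp_pos: [0.5959, -0.0106, 0.0278]
eef_rot: [0.99, 0.144, 0.0, 0.0]
force: [-3.7, -0.3, 3.1]
finger_gap: 0.0439
grasp_force: 30.0
```

Emit:
send_rows:
  rows:
    - {"dx": 0,"dy": 0,"dz": -0.04,"rx": 0,"ry": 0,"rz": 0,"gripper": 1}
    - {"dx": 0,"dy": 0,"dz": 0,"rx": 0,"ry": 0,"rz": 0,"gripper": 1}

```text
time_s: 16.9
tcp_pos: [0.596, -0.0106, 0.0278]
eef_rot: [0.99, 0.144, 0.0, 0.0]
force: [-8.2, -0.2, 16.4]
finger_gap: 0.044
grasp_force: 30.0
```

Emit:
send_rows:
  rows:
    - {"dx": 0,"dy": 0,"dz": 0.05,"rx": 0,"ry": 0,"rz": 0,"gripper": -1}
    - {"dx": 0,"dy": 0,"dz": 0,"rx": 0,"ry": 0,"rz": 0,"gripper": -1}
    - {"dx": 0,"dy": 0,"dz": 0,"rx": 0,"ry": 0,"rz": 0,"gripper": -1}
    - {"dx": 0,"dy": 0,"dz": 0,"rx": 0,"ry": 0,"rz": 0,"gripper": -1}
    - {"dx": 0,"dy": 0,"dz": 0,"rx": 0,"ry": 0,"rz": 0,"gripper": -1}

```text
time_s: 17.4
tcp_pos: [0.5959, -0.0105, 0.0269]
eef_rot: [0.99, 0.144, 0.0, -0.0]
force: [-0.1, -0.3, 0.2]
finger_gap: 0.0806
grasp_force: 0.0
```

Run:
```python
from h import *
s=manip.get_state(); print(s['tcp_pos'],s['finger_gap'],s['time_s']); im,K,T=grab('wrist'); cv2.imwrite('w9.png',im)
for n in ('lift_pad','saddle'):
  for r in manip.spot_in('wrist',n)[:2]: print(n,r)
a=cv2.imread('w8.png')[140:230,190:320]; 
for nm,q in (('w8',cv2.imread('w8.png')),('w9',im)):
    print(nm,cv2.matchTemplate(q[60:260],a,cv2.TM_CCOEFF_NORMED).max(),cv2.minMaxLoc(cv2.matchTemplate(q,a,cv2.TM_CCOEFF_NORMED))[3])
b=cv2.imread('w8.png')[0:85,205:310]; r=cv2.matchTemplate(im,b,cv2.TM_CCOEFF_NORMED); print(cv2.minMaxLoc(r)[1::2])
```

```text
[ 0.59591833 -0.01051012  0.02694833] 0.08059316929972499 17.4
lift_pad {'point': [290.6, 49.9], 'conf': 0.78}
w8 0.99999976 (190, 140)
w9 0.89891094 (190, 141)
(0.9444056749343872, (203, 8))
```

The boss lines up with the saddle to within about 1 mm, and the jack did not shift on release. Rising, shutting the fingers and moving over the grip.

Emit:
send_rows:
  rows:
    - {"dx": 0,"dy": 0,"dz": 0.4,"rx": 0,"ry": 0,"rz": 0,"gripper": -1}
    - {"dx": 0,"dy": 0,"dz": 1,"rx": 0,"ry": 0,"rz": 0,"gripper": -1}
    - {"dx": 0,"dy": 0,"dz": 1,"rx": 0,"ry": 0,"rz": 0,"gripper": -1}
    - {"dx": 0,"dy": 0,"dz": 1,"rx": 0,"ry": 0,"rz": 0,"gripper": -1}
    - {"dx": 0,"dy": 0,"dz": 1,"rx": 0,"ry": 0,"rz": 0,"gripper": -1}

```text
time_s: 18.05
tcp_pos: [0.5957, -0.0105, 0.1612]
eef_rot: [0.99, 0.144, 0.0, 0.0]
force: [0.3, -0.1, 0.4]
finger_gap: 0.0876
grasp_force: 0.0
```

Emit:
send_rows:
  rows:
    - {"dx": 0,"dy": 0,"dz": 1,"rx": 0,"ry": 0,"rz": 0,"gripper": 1}
    - {"dx": -1,"dy": -0.3,"dz": 0.3,"rx": 0,"ry": 0,"rz": 0,"gripper": 1}
    - {"dx": -1,"dy": -0.3,"dz": 0,"rx": 0,"ry": 0,"rz": 0,"gripper": 1}
    - {"dx": -1,"dy": -0.3,"dz": 0,"rx": 0,"ry": 0,"rz": 0,"gripper": 1}
    - {"dx": -0.5,"dy": -0.15,"dz": 0,"rx": 0,"ry": 0,"rz": 0,"gripper": 1}

```text
time_s: 18.55
tcp_pos: [0.4884, -0.043, 0.1988]
eef_rot: [0.99, 0.144, -0.0, 0.001]
force: [-0.3, -0.2, -0.0]
finger_gap: 0.0512
grasp_force: 0.0
```

Emit:
send_rows:
  rows:
    - {"dx": 0,"dy": 0,"dz": 0,"rx": 0,"ry": 0,"rz": 0,"gripper": 1}
    - {"dx": 0,"dy": 0,"dz": 0,"rx": 0,"ry": 0,"rz": 0,"gripper": 1}
    - {"dx": 0,"dy": 0,"dz": 0,"rx": 0,"ry": 0,"rz": 0,"gripper": 1}
    - {"dx": 0,"dy": 0,"dz": 0,"rx": 0,"ry": 0,"rz": 0,"gripper": 1}
    - {"dx": 0,"dy": 0,"dz": 0,"rx": 0,"ry": 0,"rz": 0,"gripper": 1}

```text
time_s: 19.05
tcp_pos: [0.4913, -0.0416, 0.1979]
eef_rot: [0.989, 0.145, -0.0, -0.0]
force: [0.2, 0.8, -0.8]
finger_gap: 0.0113
grasp_force: 0.0
```

Run:
```python
from h import *
s=manip.get_state(); print(s['tcp_pos'],s['eef_rot'],s['finger_gap'],s['time_s']); im,K,T=grab('wrist'); cv2.imwrite('w10.png',im)
o=np.array([.5978,-.0104]);u=np.array([.959,.284])
for n,z in (('lift_pad',.114),('handle_grip',.14),('jack',.05)):
  for r in manip.spot_in('wrist',n)[:2]: print(n,r,onz(K,T,r['point'],z))
print('exp boss',proj(K,T,[.6745,.0122,.114]))
# plate corners expected
n_=np.array([-u[1],u[0]])
for a,b in ((.106,.045),(.106,-.045),(-.089,.045),(-.089,-.045)): print('corner',proj(K,T,[*(o+a*u+b*n_),.008]).round(1))
# plate dark-edge profile at jack x=0.03
for x in (-.05,-.07):
    L=[im[int(round(q[1])),int(round(q[0]))].max() for q in [proj(K,T,[*(o+x*u+y*n_),.008]) for y in np.arange(-.07,.071,.004)]]
    print(x,L)
```

```text
[ 0.49133378 -0.04164005  0.19792814] [ 9.89477237e-01  1.44688442e-01 -2.29929094e-05 -2.26879051e-04] 0.01125559648731284 19.05
lift_pad {'point': [390.6, 6.1], 'conf': 0.63} [ 0.67641793 -0.1022414   0.114     ]
handle_grip {'point': [255.6, 181.5], 'conf': 0.76} [ 0.51137302 -0.03732443  0.14      ]
jack {'point': [253.9, 91.0], 'conf': 0.77} [ 0.59014131 -0.01211849  0.05      ]
exp boss [254.56818522 -38.7890525 ]
corner [215.3 -10. ]
corner [293.9  -9.8]
corner [220.3 160.3]
corner [288.4 160.4]
-0.05 [np.uint8(229), np.uint8(229), np.uint8(233), np.uint8(236), np.uint8(235), np.uint8(233), np.uint8(223), np.uint8(116), np.uint8(114), np.uint8(115), np.uint8(113), np.uint8(117), np.uint8(70), np.uint8(69), np.uint8(69), np.uint8(140), np.uint8(177), np.uint8(194), np.uint8(199), np.uint8(191), np.uint8(165), np.uint8(119), np.uint8(118), np.uint8(119), np.uint8(120), np.uint8(119), np.uint8(118), np.uint8(121), np.uint8(119), np.uint8(231), np.uint8(234), np.uint8(234), np.uint8(234), np.uint8(234), np.uint8(233), np.uint8(231)]
-0.07 [np.uint8(235), np.uint8(229), np.uint8(228), np.uint8(232), np.uint8(236), np.uint8(238), np.uint8(226), np.uint8(112), np.uint8(137), np.uint8(155), np.uint8(113), np.uint8(86), np.uint8(69), np.uint8(69), np.uint8(69), np.uint8(144), np.uint8(179), np.uint8(194), np.uint8(199), np.uint8(192), np.uint8(165), np.uint8(114), np.uint8(117), np.uint8(119), np.uint8(119), np.uint8(130), np.uint8(178), np.uint8(126), np.uint8(119), np.uint8(237), np.uint8(239), np.uint8(237), np.uint8(236), np.uint8(236), np.uint8(236), np.uint8(237)]
```

The plate edges and the jack lie exactly where predicted. First pump stroke along the handle's arc.

Emit:
send_rows:
  rows:
    - {"dx": 0,"dy": 0,"dz": -1,"rx": 0,"ry": 0,"rz": 0,"gripper": 1}
    - {"dx": 0,"dy": 0,"dz": -0.7,"rx": 0,"ry": 0,"rz": 0,"gripper": 1}
    - {"dx": 0,"dy": 0,"dz": -0.3,"rx": 0,"ry": 0,"rz": 0,"gripper": 1}

```text
time_s: 19.55
tcp_pos: [0.4898, -0.0421, 0.1366]
eef_rot: [0.99, 0.144, -0.001, -0.0]
force: [-1.3, -0.1, 3.3]
finger_gap: 0.0005
grasp_force: 1.2
```

Emit:
send_rows:
  rows:
    - {"dx": -0.3,"dy": -0.09,"dz": -0.5,"rx": 0,"ry": 0,"rz": 0,"gripper": 1}
    - {"dx": -0.26,"dy": -0.08,"dz": -0.6,"rx": 0,"ry": 0,"rz": 0,"gripper": 1}

```text
time_s: 19.75
tcp_pos: [0.4761, -0.0465, 0.1059]
eef_rot: [0.989, 0.145, 0.002, -0.0]
force: [3.7, 1.0, 2.3]
finger_gap: 0.0007
grasp_force: 1.8
```

Emit:
send_rows:
  rows:
    - {"dx": -0.2,"dy": -0.06,"dz": -0.6,"rx": 0,"ry": 0,"rz": 0,"gripper": 1}
    - {"dx": -0.1,"dy": -0.03,"dz": -0.5,"rx": 0,"ry": 0,"rz": 0,"gripper": 1}
    - {"dx": 0,"dy": 0,"dz": 0,"rx": 0,"ry": 0,"rz": 0,"gripper": 1}

```text
time_s: 20.05
tcp_pos: [0.4667, -0.0492, 0.0723]
eef_rot: [0.989, 0.145, 0.001, -0.0]
force: [0.8, 1.5, 8.3]
finger_gap: 0.0005
grasp_force: 4.1
```

Emit:
send_rows:
  rows:
    - {"dx": 0,"dy": 0,"dz": -0.15,"rx": 0,"ry": 0,"rz": 0,"gripper": 1}
    - {"dx": 0,"dy": 0,"dz": 0,"rx": 0,"ry": 0,"rz": 0,"gripper": 1}

```text
time_s: 20.25
tcp_pos: [0.4664, -0.0494, 0.0689]
eef_rot: [0.99, 0.145, 0.001, 0.0]
force: [-1.8, 1.5, 9.2]
finger_gap: 0.0004
grasp_force: 4.7
```

Emit:
send_rows:
  rows:
    - {"dx": 0,"dy": 0,"dz": -0.06,"rx": 0,"ry": 0,"rz": 0,"gripper": 1}
    - {"dx": 0,"dy": 0,"dz": -0.04,"rx": 0,"ry": 0,"rz": 0,"gripper": 1}
    - {"dx": 0,"dy": 0,"dz": 0,"rx": 0,"ry": 0,"rz": 0,"gripper": 1}

```text
time_s: 20.55
tcp_pos: [0.4664, -0.0494, 0.0676]
eef_rot: [0.99, 0.144, 0.001, 0.001]
force: [-8.7, 2.2, 31.8]
finger_gap: 0.0005
grasp_force: 15.6
```

The first stroke reached the stop at 67.6 mm. Releasing fully up, then the second stroke.

Emit:
send_rows:
  rows:
    - {"dx": 0.05,"dy": 0.02,"dz": 0.5,"rx": 0,"ry": 0,"rz": 0,"gripper": 1}
    - {"dx": 0.2,"dy": 0.06,"dz": 0.6,"rx": 0,"ry": 0,"rz": 0,"gripper": 1}
    - {"dx": 0.26,"dy": 0.08,"dz": 0.6,"rx": 0,"ry": 0,"rz": 0,"gripper": 1}
    - {"dx": 0.35,"dy": 0.1,"dz": 0.6,"rx": 0,"ry": 0,"rz": 0,"gripper": 1}
    - {"dx": 0,"dy": 0,"dz": 0.65,"rx": 0,"ry": 0,"rz": 0,"gripper": 1}

```text
time_s: 21.05
tcp_pos: [0.4924, -0.0415, 0.1549]
eef_rot: [0.989, 0.145, 0.001, -0.0]
force: [0.1, 0.2, -0.1]
finger_gap: 0.0003
grasp_force: 0.0
```

Emit:
send_rows:
  rows:
    - {"dx": 0,"dy": 0,"dz": 0,"rx": 0,"ry": 0,"rz": 0,"gripper": 1}
    - {"dx": 0,"dy": 0,"dz": 0,"rx": 0,"ry": 0,"rz": 0,"gripper": 1}

```text
time_s: 21.25
tcp_pos: [0.4908, -0.0422, 0.1534]
eef_rot: [0.99, 0.144, 0.0, 0.0]
force: [-0.3, -0.5, 0.4]
finger_gap: 0.0007
grasp_force: 0.0
```

Emit:
send_rows:
  rows:
    - {"dx": 0,"dy": 0,"dz": -0.5,"rx": 0,"ry": 0,"rz": 0,"gripper": 1}
    - {"dx": 0,"dy": 0,"dz": 0,"rx": 0,"ry": 0,"rz": 0,"gripper": 1}

```text
time_s: 21.45
tcp_pos: [0.4897, -0.0422, 0.1363]
eef_rot: [0.99, 0.144, -0.001, -0.0]
force: [1.6, 0.0, 1.5]
finger_gap: 0.0003
grasp_force: 1.0
```

Emit:
send_rows:
  rows:
    - {"dx": -0.28,"dy": -0.08,"dz": -0.5,"rx": 0,"ry": 0,"rz": 0,"gripper": 1}
    - {"dx": -0.26,"dy": -0.08,"dz": -0.6,"rx": 0,"ry": 0,"rz": 0,"gripper": 1}
    - {"dx": -0.2,"dy": -0.06,"dz": -0.6,"rx": 0,"ry": 0,"rz": 0,"gripper": 1}
    - {"dx": -0.1,"dy": -0.03,"dz": -0.5,"rx": 0,"ry": 0,"rz": 0,"gripper": 1}
    - {"dx": 0,"dy": 0,"dz": 0,"rx": 0,"ry": 0,"rz": 0,"gripper": 1}

```text
time_s: 21.95
tcp_pos: [0.4673, -0.0489, 0.072]
eef_rot: [0.989, 0.145, 0.001, -0.0]
force: [2.1, 1.7, 8.3]
finger_gap: 0.0002
grasp_force: 4.3
```

Emit:
send_rows:
  rows:
    - {"dx": 0,"dy": 0,"dz": -0.15,"rx": 0,"ry": 0,"rz": 0,"gripper": 1}
    - {"dx": 0,"dy": 0,"dz": -0.06,"rx": 0,"ry": 0,"rz": 0,"gripper": 1}
    - {"dx": 0,"dy": 0,"dz": 0,"rx": 0,"ry": 0,"rz": 0,"gripper": 1}

```text
time_s: 22.25
tcp_pos: [0.467, -0.0491, 0.0679]
eef_rot: [0.99, 0.144, 0.001, 0.0]
force: [-4.9, 1.2, 25.7]
finger_gap: 0.0008
grasp_force: 13.1
```

```bash
cat > lift.py <<'E'
from h import *
d=np.load('side.npz'); im,K,T=grab('side')
for nm,(c,r,w,h) in {'frontfoot_R_area':(232,170,20,16),'lug':(213,166,28,20),'foot_left':(172,195,20,16),'rail':(175,180,40,16),'rear':(135,145,25,20)}.items():
    t=cv2.resize(d['im'][r:r+h,c:c+w],None,fx=8,fy=8,interpolation=cv2.INTER_CUBIC)
    q=cv2.resize(im[r-12:r+h+12,c-12:c+w+12],None,fx=8,fy=8,interpolation=cv2.INTER_CUBIC)
    m=cv2.matchTemplate(q,t,cv2.TM_CCOEFF_NORMED); _,v,_,l=cv2.minMaxLoc(m); print(nm,round(v,2),l[0]/8-12,l[1]/8-12)
p=np.array([.672,.0125,.11])
for z in (.01,.02): print(z,proj(K,T,p+[0,0,z])-proj(K,T,p))
E
python3 lift.py
```

```text
frontfoot_R_area 0.9 -0.25 -1.875
lug 0.94 -0.375 -2.25
foot_left 0.96 -0.25 -1.75
rail 0.98 -0.625 -2.125
rear 0.97 -0.75 -0.875
0.01 [-0.05173774 -2.37144087]
0.02 [-0.10381001 -4.75821525]
```

The lug has risen about 9.5 mm as expected. Releasing, then the third stroke, which I'll hold.

Emit:
send_rows:
  rows:
    - {"dx": 0.05,"dy": 0.02,"dz": 0.5,"rx": 0,"ry": 0,"rz": 0,"gripper": 1}
    - {"dx": 0.2,"dy": 0.06,"dz": 0.6,"rx": 0,"ry": 0,"rz": 0,"gripper": 1}
    - {"dx": 0.26,"dy": 0.08,"dz": 0.6,"rx": 0,"ry": 0,"rz": 0,"gripper": 1}
    - {"dx": 0.33,"dy": 0.09,"dz": 0.6,"rx": 0,"ry": 0,"rz": 0,"gripper": 1}
    - {"dx": 0,"dy": 0,"dz": 0.61,"rx": 0,"ry": 0,"rz": 0,"gripper": 1}

```text
time_s: 22.8
tcp_pos: [0.4915, -0.0415, 0.1539]
eef_rot: [0.989, 0.145, -0.0, -0.0]
force: [-0.3, -0.1, -0.4]
finger_gap: 0.0006
grasp_force: 0.0
```

Emit:
send_rows:
  rows:
    - {"dx": 0,"dy": 0,"dz": 0,"rx": 0,"ry": 0,"rz": 0,"gripper": 1}
    - {"dx": 0,"dy": 0,"dz": 0,"rx": 0,"ry": 0,"rz": 0,"gripper": 1}
    - {"dx": 0,"dy": 0,"dz": -0.5,"rx": 0,"ry": 0,"rz": 0,"gripper": 1}
    - {"dx": 0,"dy": 0,"dz": 0,"rx": 0,"ry": 0,"rz": 0,"gripper": 1}

```text
time_s: 23.2
tcp_pos: [0.4898, -0.0422, 0.1362]
eef_rot: [0.99, 0.144, -0.001, -0.0]
force: [2.7, 0.2, 2.1]
finger_gap: 0.0007
grasp_force: 1.3
```

Emit:
send_rows:
  rows:
    - {"dx": -0.28,"dy": -0.08,"dz": -0.5,"rx": 0,"ry": 0,"rz": 0,"gripper": 1}
    - {"dx": -0.26,"dy": -0.08,"dz": -0.6,"rx": 0,"ry": 0,"rz": 0,"gripper": 1}
    - {"dx": -0.2,"dy": -0.06,"dz": -0.6,"rx": 0,"ry": 0,"rz": 0,"gripper": 1}
    - {"dx": -0.1,"dy": -0.03,"dz": -0.5,"rx": 0,"ry": 0,"rz": 0,"gripper": 1}
    - {"dx": 0,"dy": 0,"dz": 0,"rx": 0,"ry": 0,"rz": 0,"gripper": 1}

```text
time_s: 23.7
tcp_pos: [0.4671, -0.049, 0.0717]
eef_rot: [0.989, 0.145, 0.001, -0.0]
force: [3.5, 0.9, 7.1]
finger_gap: 0.0007
grasp_force: 4.2
```

Emit:
send_rows:
  rows:
    - {"dx": 0,"dy": 0,"dz": -0.15,"rx": 0,"ry": 0,"rz": 0,"gripper": 1}
    - {"dx": 0,"dy": 0,"dz": -0.05,"rx": 0,"ry": 0,"rz": 0,"gripper": 1}
    - {"dx": 0,"dy": 0,"dz": 0,"rx": 0,"ry": 0,"rz": 0,"gripper": 1}
    - {"dx": 0,"dy": 0,"dz": 0,"rx": 0,"ry": 0,"rz": 0,"gripper": 1}

```text
time_s: 24.1
tcp_pos: [0.4669, -0.0491, 0.068]
eef_rot: [0.989, 0.145, 0.001, 0.0]
force: [-4.2, 0.6, 24.9]
finger_gap: 0.0006
grasp_force: 12.5
```

```bash
python3 lift.py
python3 - <<'E'
from h import *
s=manip.get_state(); print(s['tcp_pos'],s['force'],s['time_s']); im,K,T=grab('wrist'); cv2.imwrite('w11.png',im)
o=np.array([.5978,-.0104]);u=np.array([.959,.284]);n_=np.array([-u[1],u[0]])
for x in (-.05,.0,.03):
    L=np.array([int(im[int(round(q[1])),int(round(q[0]))].max()) for q in [proj(K,T,[*(o+x*u+y*n_),.008]) for y in np.arange(-.07,.071,.002)] if 0<=q[1]<384 and 0<=q[0]<512]); w=np.where(L<170)[0]; print(x,len(L),np.arange(-.07,.071,.002)[w[[0,-1]]] if len(w) else L)
E
```

```text
frontfoot_R_area 0.82 -0.375 -3.625
lug 0.9 -0.5 -4.25
foot_left 0.92 -0.5 -3.5
rail 0.96 -1.125 -4.0
rear 0.94 -1.375 -1.625
0.01 [-0.05173774 -2.37144087]
0.02 [-0.10381001 -4.75821525]
[ 0.46682902 -0.04908851  0.06796561] [-4.03130824  1.50807189 25.44460171] 24.15
-0.05 71 [-0.044  0.042]
0.0 71 [-0.044  0.044]
0.03 0 []
```

The lug is up about 18 mm and the feet about 15 mm. The jack hasn't moved, and the handle is held at its stop with 25 N. Handing in.

```bash
python3 -c "
from station import manip
print(manip.finish_job())"
```

```text
the job is handed in; nothing more can be done
None
```

I handed the job in at about 24 s: the stop plunger is latched, the jack is under the lug pad with the saddle about 1 mm off centre, the front feet are about 15 mm up after three full strokes, and the fingers hold the handle at its lower stop with about 25 N; I don't have the judge's result.

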